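# Hang the check weight's latching hook on the load cell pin

## Task

The load cell on the stand is due for its calibration check: take the weight with the yellow hook out of the wooden tray and push the mouth of its hook down onto the load cell's grooved pin until the sprung latch flips shut behind the pin, and only then let go, so that the weight hangs freely and still on the pin. The latch takes a firm push, but the cell is delicate, so feel for it and never press on it harder than about 20 N (2 kg). Leave the other two weights, the jar and the timer where they are.

Things in the scene. Friction and masses are not known exactly. Their poses are not given: they have to be found in the camera images.
- load_cell: Load cell stand, fixed: grey base plate 190 x 110 x 10 mm; at x = +70 mm a 200 mm high aluminium column with a blue collar (66 mm square) clamped on it by hand; from the collar a beam cell 28 x 28 mm runs along -x to x = -43 mm, and from its end the level load pin on to x = -81 mm. The clamped height differs each time and is not in this pose. Origin: centre of the underside of the base; z up.
- groove (a point): Point on the base plate's top straight below the middle of the pin's groove; in the stand's frame at (-66, 0, 10) mm, axes as the stand, so the pin lies along x. The pin's axis is 145 to 159 mm above the worktop (see or feel where). The groove is 10 mm thick and 22 mm long, between a 17 mm shoulder and a 16 mm end collar. The beam's end is 23 mm from the middle, its top 14 mm above the pin's axis. The pin is rigid.
- check_weight: Steel check weight, about 0.56 kg, 166 mm high: a cylinder 56 mm in diameter and 29 mm high, a neck to 37 mm, above it a yellow hook of 12 mm round bar in the plane x-z: spine at x = +14.5 mm, arch over the top, short leg at x = -14.5 mm down to z = 80 mm. Stands in a tray compartment (floor 6.5 mm above the worktop), its x roughly to the robot's left. Origin: centre of its underside.
- grip (a point): Point in the hook's black moulded grip where fingers take it, on the axis of the weight, 151 mm above its underside; axes as the weight. The grip is a block 26 mm (x) by 16 mm (y), from 128 to 166 mm above the underside, on top of the arch, free all round.
- mouth (a point): Gap below the hook's short leg, on the weight's axis, 64 mm above its underside; axes as the weight. The gap is open to -x, +y and -y (the spine shuts +x): the pin, lying along the weight's y either way round, can come in level here with its axis 54 to 74 mm above the underside, and then rise into the throat (17 mm wide, between leg and spine) as the hook is lowered.
- hook_seat (a point): Where the 10 mm pin's axis lies when it is fully home against the top of the bowl: on the weight's axis, 113.5 mm above its underside, 37.5 mm below point grip and 49.5 mm above point mouth; axes as the weight.
- latch (a joint): Sprung safety latch in rad: 0 = shut, level across the throat 90 mm above the weight's underside; grows as its end swings up into the bowl, to 1.5. The pin lifts it as the hook is pressed down, against up to 12 N, more than the weight's own pull, over some 20 mm. Only in the last 2 mm or so before the pin is home does it snap down behind the pin, which then has 17 mm of play.
- weight_tray: Wooden tray 216 x 78 x 18 mm, fixed, with three compartments in a row along its x, centres at -68.5, 0 and 68.5 mm, walls 5 mm. Origin: centre of its underside.
- weight_mid: Plain steel knob weight, 46 mm in diameter, 48 mm high, stands in the tray; leave it. Origin: centre of its underside.
- weight_small: Plain steel knob weight, 34 mm in diameter, 44 mm high, stands in the tray; leave it. Origin: centre of its underside.
- jar_acid: White jar with red screw cap, 56 mm in diameter, 80 mm high; leave it. Origin: centre of its underside.
- timer: White bench timer 58 x 66 x 20 mm lying on the worktop; leave it. Origin: centre of its underside.

How it is judged:
By the outcome, as a careful person would: the job done as asked, in the order asked, and still so for the second after the job is handed in, with the robot touching nothing.
It also fails if it takes over 43 s, if anything falls off the work surface, if the arm or the gripper's body presses on something with over 40 N, if the wrist force passes 120 N, or if a joint passes its speed limit or range.

## Robot

A 6-joint arm with a two-finger parallel gripper is mounted at the origin on a cart in front of the work surface, level with it; the furniture and walls round the work are solid. World frame = base frame: x ahead of the robot, y to its left, z up, the work surface at z = 0. Lengths are in m, angles in degrees, forces in N, time in s.
With the tool pointing down it reaches from about 0.35 to 0.875 m from the base axis. Payload 4.2 kg.
Tool frame: the origin (TCP) lies between the finger pads; the fingertips stand 8 mm ahead of it and the grasp point (between the pads) lies 11 mm behind it; z points along the fingers, y is the line along which they close (so a half turn about z gives the same grasp; the last joint's range is limited). The gripper opens to 87 mm and grips with 3 to 60 N. Pads are 19 mm wide; open, the fingers measure 117 mm over their backs; the gripper's body (75 mm by 190 mm) begins 51 mm behind the grasp point.
Start: joints at [-53.766, 22.042, 0.453, 0, -68.411, -14.817], TCP at [0.228, -0.582, 0.209] pointing down, gripper open.
Joint ranges: [-179.83, 179.83], [-69.29, 118.12], [-61.27, 80.66], [-181.25, 117.63], [-171.15, -9.14], [-177.46, 177.46]. Speed limits (degrees/s): [159.86, 159.86, 180, 180, 180, 180].

## Interface

Orientations are given as a 3x3 rotation matrix whose columns are the frame's x, y, z axes.
In Python, from station import sense, capture, camera_model, finish_job, find_in gives the robot as it stands. The module is installed in compiled form; this text tells all that it offers.
- The arm moves only by the tool arm_command, never from a script. Its argument "motion" is a list of rows, each a list of 7 numbers: the finger opening in mm, from 0 to 87, then the shift along the tool's x, y, z in mm, then the turn, a rotation vector about the tool's x, y, z in rad. In form: [[jaw, dx, dy, dz, rx, ry, rz], ...]. A call has 1 to 8 rows; each row shifts and turns the commanded pose from where the row before left it, along the tool's axes as they then stand; what a row does not reach is not made up. A row lasts 1/10 s, in which the tool goes at most 50 mm and 8.59 degrees, less where a joint would pass 70% of its speed; a pose out of reach is approached as far as the arm can. A call with a gripper value outside its range is refused whole. The fingers move at their own pace and stop on an object; the grip force is fixed at half the most. Time passes only in rows, so rows that do not move let the fingers close. It gives the time, the measured TCP pose, the force, the opening and the grip force at its end, in the units of the state.
- sense(): the state, without advancing time (a new reading comes with each control period).
- capture(name): name is "scene" or "top"; returns the picture (384x512x3 uint8, red, green, blue); there is no depth.
- camera_model(name): a dict with "fx", "fy", "cx", "cy" (pixels), "R" (3x3) and "t" (3): a world point X has camera coordinates R X + t. Camera axes: x right, y down, z forward; pixel columns grow to the right and rows downward; lengths in m; the calibration is good to about 2 mm. A picture is of the moment at which its call begins. camera_model takes no time and is no camera call.
- finish_job(): hands the job in; it is judged then, once.
Trained networks look in the newest picture that a camera, given by its name, has taken for a name from the list of things; names that differ only in an ending like _2 or _b are one class to them, and where a whole thing is asked for, a point or a joint stands for the part that bears it (a point fixed in the world has none). Each returns a list of dicts, best first, with "p" (0 to 1); they miss things now and then, are a little off and sometimes report something else, mostly with a low value. They report only what shows in the picture. A call takes as long as a camera call.
- find_in(target, camera): "location" ([row, column] in pixels, amid what is visible of it).
The state is a dict: "time_s": time; "joints": joint angles; "joint_velocities": joint speeds; "effort": joint torques, N m; "tcp_pos": TCP position; "ee_rot": TCP orientation; "wrist_force": force on the tool from outside, world axes, zero at the start; "moment": the same for the moment, N m; "gripper_width": opening from 0.0 (shut) to 1.0 (fully open); "gripper_force": force on a finger pad.
Only numpy, scipy, OpenCV 4.12 (cv2) and the standard library are available. Lean on these libraries where they do the work, as an engineer would, in place of code of your own. Each camera call takes 0.05 s, during which the arm holds its last target. There are 200 camera calls.

## Working session

There is one attempt and no reset: what is moved stays moved. The work goes in short steps, Python scripts to look and compute and a tool call to move; the robot and the scene stay as the last step left them, time stands still between calls to the robot, and variables do not carry over. Pictures are saved under pics/ and viewed, at most 10 in all, crops included, and the job is handed in when it is done.

Besides the shell and the picture viewer there is one more tool, called after "Emit:" as name(argument=value, ...) on one line, values as JSON. arm_command: Moves the arm, as the interface text tells. Its arguments: {"type":"object","properties":{"motion":{"type":"array"}},"required":["motion"]}

```bash
mkdir -p pics
python3 - <<'E'
from station import *
import cv2,numpy as np
s=sense();print({k:np.round(v,3).tolist() for k,v in s.items()})
for n in("scene","top"):
    im=capture(n);cv2.imwrite(f"pics/{n}0.png",im[:,:,::-1])
    m=camera_model(n);print(n,{k:np.round(v,4).tolist() for k,v in m.items()})
    for t in("load_cell","check_weight","grip","mouth","hook_seat","weight_tray","weight_mid","weight_small","jar_acid","timer"):
        print(t,[(np.round(d["location"],1).tolist(),round(d["p"],2)) for d in find_in(t,n)[:2]])
E
```

```text
{'time_s': 0.0, 'joints': [-53.767, 22.093, 0.378, -0.03, -68.412, -14.818], 'joint_velocities': [-0.094, 0.082, -0.012, 0.006, -0.116, -0.025], 'effort': [-0.0, -39.066, 18.741, 4.22, 0.011, -0.0], 'tcp_pos': [0.228, -0.581, 0.207], 'ee_rot': [[-0.931, -0.365, -0.001], [-0.365, 0.931, 0.002], [0.0, 0.002, -1.0]], 'wrist_force': [-0.537, -0.757, 0.386], 'moment': [-0.017, 0.001, -0.024], 'gripper_force': 0.0, 'gripper_width': 1.004}
scene {'fx': 391.0259, 'fy': 391.0259, 'cx': 258.513, 'cy': 192.2266, 'R': [[-0.8118, -0.5836, -0.0198], [-0.3467, 0.509, -0.7878], [0.4698, -0.6327, -0.6156]], 't': [0.4503, 0.2859, 0.6521]}
load_cell [([165.2, 267.5], 0.67)]
check_weight [([266.2, 207.5], 0.56)]
grip [([264.9, 211.2], 0.74)]
mouth [([263.1, 208.4], 0.62)]
hook_seat [([262.3, 212.0], 0.81)]
weight_tray [([301.1, 254.6], 0.72), ([244.0, 329.8], 0.65)]
weight_mid [([301.5, 277.6], 0.72), ([302.5, 254.5], 0.55)]
weight_small [([288.4, 239.9], 0.73)]
jar_acid [([210.6, 211.9], 0.69), ([300.9, 249.9], 0.22)]
timer [([244.3, 331.1], 0.84)]
top {'fx': 449.8955, 'fy': 449.8955, 'cx': 257.6507, 'cy': 198.5518, 'R': [[0.0061, -0.9999, -0.011], [-0.9862, -0.0042, -0.1656], [0.1655, 0.0119, -0.9861]], 't': [-0.0013, 0.5494, 0.8975]}
load_cell [([159.4, 335.2], 0.67)]
check_weight [([198.9, 176.7], 0.93), ([271.6, 282.1], 0.57)]
grip [([199.8, 174.3], 0.98)]
mouth [([200.8, 172.8], 0.9)]
hook_seat [([196.3, 176.5], 0.71)]
weight_tray [([240.9, 186.1], 0.92)]
weight_mid [([268.4, 186.1], 0.66), ([197.6, 173.9], 0.38)]
weight_small [([234.2, 177.9], 0.69), ([197.5, 173.9], 0.63)]
jar_acid [([146.1, 237.6], 0.95)]
timer [([271.8, 282.2], 0.94), ([201.9, 176.1], 0.42)]
```

View pics/scene0.png

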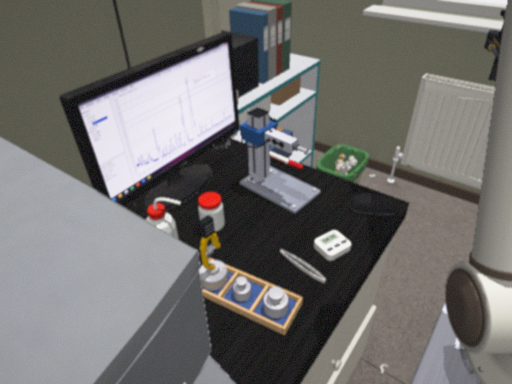

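View pics/top0.png

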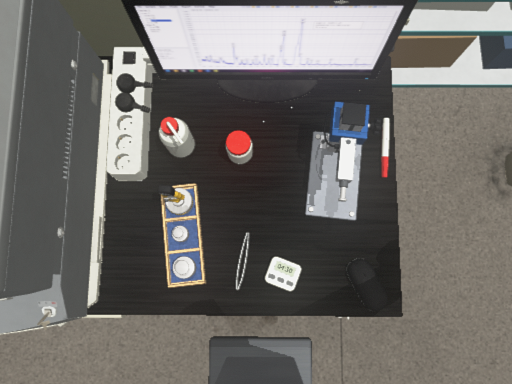

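Run:
```python
import cv2,numpy as np
a=cv2.imread("pics/top0.png");b=cv2.imread("pics/scene0.png")
c=lambda im,r,cc,h,w,f:cv2.resize(im[r:r+h,cc:cc+w],None,fx=f,fy=f,interpolation=cv2.INTER_CUBIC)
cv2.imwrite("pics/c1.png",np.hstack([c(a,95,300,130,90,4.4)[:570],c(a,165,150,130,90,4.4)[:570]]))
cv2.imwrite("pics/c2.png",np.hstack([c(b,100,225,110,100,4),c(b,205,190,110,100,4)]))
```

```text
(no output)
```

View pics/c1.png

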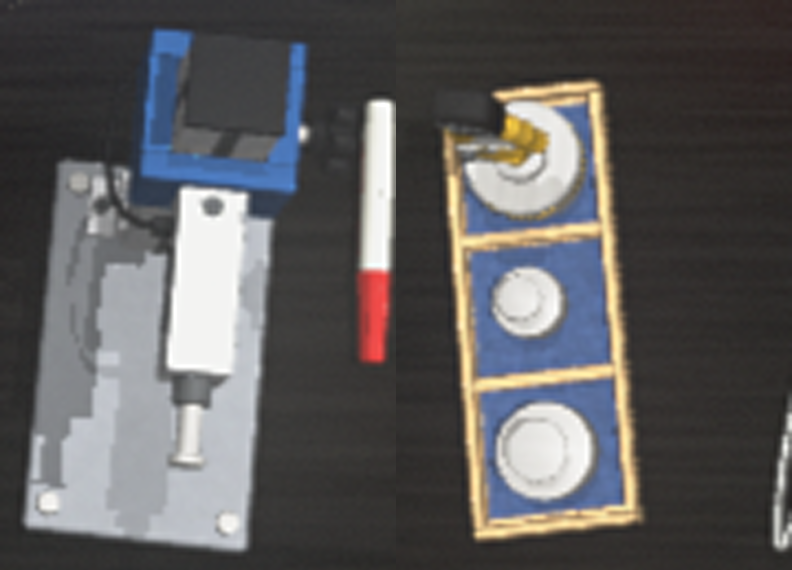

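View pics/c2.png

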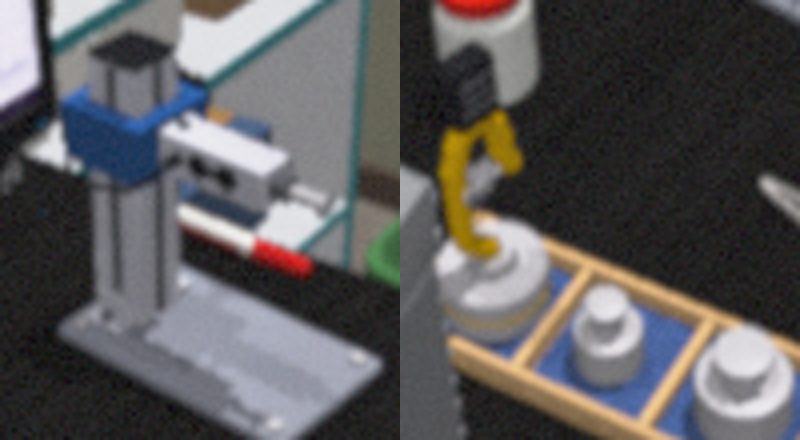

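```bash
cat > h.py <<'E'
import cv2,numpy as np
from station import *
from scipy.optimize import least_squares,minimize
M={n:camera_model(n) for n in("scene","top")}
def proj(n,X):
    m=M[n];c=np.atleast_2d(X)@np.array(m["R"]).T+np.array(m["t"])
    return np.c_[m["fx"]*c[:,0]/c[:,2]+m["cx"],m["fy"]*c[:,1]/c[:,2]+m["cy"]]
def Rz(a):
    c,s=np.cos(a),np.sin(a);return np.array([[c,-s,0],[s,c,0],[0,0,1]])
def at(n,uv,z):
    return least_squares(lambda p:(proj(n,[[p[0],p[1],z]])-uv).ravel(),[.6,0]).x
def tri(us,ut):
    return least_squares(lambda p:np.r_[(proj("scene",p)-us).ravel(),(proj("top",p)-ut).ravel()],[.6,0,.1])
th=np.linspace(0,np.pi,25)
H=np.r_[[[14.5,0,z] for z in np.linspace(52,110,30)],np.c_[14.5*np.cos(th),0*th,110+14.5*np.sin(th)],[[-14.5,0,z] for z in np.linspace(86,110,12)],[[x,0,45+x/2] for x in np.linspace(0,14.5,8)]]/1000
B=np.array([[x,y,z] for x in(-13,13) for y in(-8,8) for z in(128,166)])/1000
def pose(P,x,y,a,z=.0065): return P@Rz(a).T+[x,y,z]
F=4
def masks(n,x,y,a,z=.0065):
    h=np.zeros((384*F,512*F),np.uint8);k=h.copy()
    P=pose(H,x,y,a,z);m=M[n];d=P@np.array(m["R"]).T+np.array(m["t"])
    for (u,v),dz in zip(proj(n,P),d[:,2]): cv2.circle(h,(int((u+.5)*F),int((v+.5)*F)),int(round(m["fx"]*.006/dz*F)),255,-1)
    hull=cv2.convexHull(((proj(n,pose(B,x,y,a,z))+.5)*F).astype(np.int32));cv2.fillConvexPoly(k,hull,255)
    h[k>0]=0
    return h,k
def yellow(im):
    big=cv2.resize(im,None,fx=F,fy=F,interpolation=cv2.INTER_CUBIC)
    return cv2.inRange(cv2.cvtColor(big,cv2.COLOR_BGR2HSV),(18,130,80),(32,255,255))
E
python3 - <<'E'
from h import *
T=lambda u,v:np.array([300+u/4.4,95+v/4.4])-.4
# stand
L=np.array([[-95,55],[-95,-55],[95,55]])/1000
W=np.array([at("top",T(*p),.01) for p in((25,525),(245,548),(62,160))])
print("corners",W.round(4).tolist(),np.linalg.norm(W[0]-W[1]),np.linalg.norm(W[0]-W[2]))
f=lambda p:((L@Rz(p[2])[:2,:2].T+p[:2])-W).ravel()
st=least_squares(f,[.6,-.1,0]);print("stand",st.x,np.degrees(st.x[2]),f(st.x).round(4))
S=lambda u,v:np.array([225+u/4,100+v/4])-.4
r=tri(S(325,203),T(187,456));print("pin end",r.x,r.fun.round(2))
g=Rz(st.x[2])@[-.081,0,0]+[st.x[0],st.x[1],0];print("pin end by plate",g,"groove",Rz(st.x[2])@[-.066,0,0]+[st.x[0],st.x[1],0])
for z in(.145,.152,.159): print(z,at("top",T(188,430),z),proj("scene",[g[0],g[1],z]))
# weight
ims={n:cv2.imread(f"pics/{n}0.png") for n in M}
Y={n:yellow(ims[n]) for n in M}
for n in M:
    w=np.zeros_like(Y[n]); r0,c0=(215,190) if n=="scene" else(175,150);w[r0*F:(r0+65)*F,c0*F:(c0+40)*F]=255;Y[n]&=w
    # drop tray wood: keep largest blob
    k,l,s,_=cv2.connectedComponentsWithStats(Y[n]);print(n,sorted(s[1:,4])[::-1][:4]);Y[n]=(l==1+np.argmax(s[1:,4])).astype(np.uint8)*255
def cost(p):
    c=0
    for n in M:
        h,_=masks(n,p[0]/1000,p[1]/1000,np.radians(p[2]));c+=1-(h&Y[n]).astype(bool).sum()/(h|Y[n]).astype(bool).sum()
    return c
w0=at("top",np.array([179.3,200.7])-.4,.0355);print("cyl",w0)
best=min((minimize(cost,[w0[0]*1000,w0[1]*1000,a],method="Nelder-Mead",options=dict(initial_simplex=np.array([[0,0,0],[6,0,0],[0,6,0],[0,0,12]])+[w0[0]*1000,w0[1]*1000,a])) for a in(60,80,100,120)),key=lambda r:r.fun)
print(best.x,best.fun)
p=best.x;out=[]
for n,(r0,c0) in(("scene",(205,180)),("top",(165,145))):
    big=cv2.resize(ims[n],None,fx=F,fy=F,interpolation=cv2.INTER_CUBIC)
    for k,col in zip(masks(n,p[0]/1000,p[1]/1000,np.radians(p[2])),((0,0,255),(0,255,0))):
        cv2.drawContours(big,cv2.findContours(k,0,2)[0],-1,col,1)
    cv2.drawContours(big,cv2.findContours(Y[n],0,2)[0],-1,(255,255,0),1)
    out.append(cv2.resize(big[r0*F:(r0+75)*F,c0*F:(c0+50)*F],None,fx=1.9,fy=1.9))
cv2.imwrite("pics/fit.png",np.hstack(out))
E
```

```text
corners [[0.5221, -0.1012], [0.5113, -0.2088], [0.7088, -0.1221]] 0.10807270953488746 0.1878108070384599
stand [ 0.61018905 -0.16572551 -0.10994064] -6.299134422363728 [-0.0003  0.0006 -0.0015 -0.0012  0.0019  0.0006]
pin end [ 0.53146129 -0.15701267  0.15145736] [-1.05 -0.16  0.37  0.76]
pin end by plate [ 0.52967808 -0.15683825  0.        ] groove [ 0.54458752 -0.15848404  0.        ]
0.145 [ 0.54521988 -0.15822225] [[305.27988397 152.82122669]]
0.152 [ 0.54393938 -0.15697065] [[305.4424955  150.25554211]]
0.159 [ 0.54265888 -0.15571904] [[305.60666001 147.66535452]]
scene [np.int32(5377)]
top [np.int32(1118), np.int32(61)]
cyl [0.54661379 0.16880736]
[546.24149176 168.30625017  75.93237554] 0.7716866147815322
```

View pics/fit.png

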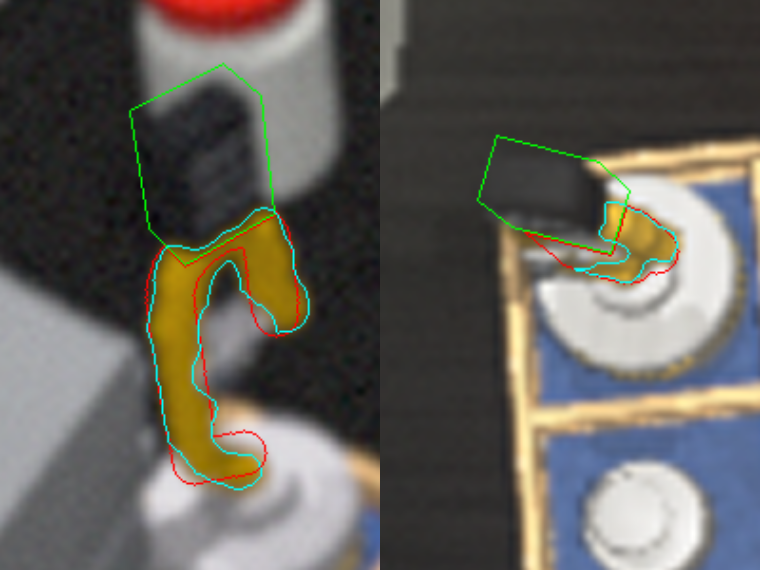

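Run:
```python
from h import *
for ut in((90,312),(85,320),(97,300)):
    r=tri(np.array([198,262.]),np.array(ut,float));print(ut,r.x.round(3),r.fun.round(1))
for z in(0,.1,.2,.25,.3): print(z,at("top",np.array([101,190.]),z).round(3), at("scene",np.array([198.,262]),z).round(3),at("scene",np.array([100.,201]),z).round(3),"bottle",at("top",np.array([170,125.]),z).round(3),at("scene",np.array([156,208.]),z).round(3))
from scipy.spatial.transform import Rotation as R
s=sense();E=s["ee_rot"]
a=np.radians(78);y=np.array([np.cos(a),np.sin(a),0]);Z=np.array([0,0,-1.]);G=np.c_[np.cross(y,Z),y,Z]
print(R.from_matrix(E.T@G).as_rotvec(), E.T@(np.array([.5465,.1685,.235])-s["tcp_pos"]))
```

```text
(90, 312) [0.385 0.292 0.262] [ 30.3   6.1 -19.1 -33.9]
(85, 320) [0.377 0.297 0.271] [ 32.2   6.5 -20.5 -36.5]
(97, 300) [0.398 0.284 0.247] [ 27.2   5.6 -17.  -29.9]
0 [0.575 0.349] [0.609 0.149] [0.963 0.139] bottle [0.725 0.202] [0.82  0.075]
0.1 [0.556 0.313] [0.538 0.209] [0.836 0.2  ] bottle [0.691 0.18 ] [0.716 0.147]
0.2 [0.538 0.276] [0.467 0.269] [0.709 0.262] bottle [0.657 0.159] [0.612 0.218]
0.25 [0.528 0.257] [0.431 0.299] [0.646 0.293] bottle [0.64  0.148] [0.56  0.254]
0.3 [0.519 0.239] [0.396 0.329] [0.583 0.323] bottle [0.623 0.137] [0.508 0.29 ]
[-5.69090387e-05  3.83113292e-05  5.83204936e-01] [-0.57026031  0.58230278 -0.02642008]
```

```bash
cat > plan.py <<'E'
import sys,json
from h import *
from scipy.spatial.transform import Rotation as R
def rot(yaw):
    a=np.radians(yaw);y=np.array([np.cos(a),np.sin(a),0]);Z=np.array([0,0,-1.]);return np.c_[np.cross(y,Z),y,Z]
def plan(pts,jaw,p=None,E=None):
    s=sense();p=np.array(s["tcp_pos"]) if p is None else np.array(p);E=np.array(s["ee_rot"]) if E is None else E
    rows=[]
    for *q,yaw,step in pts:
        q=np.array(q);G=rot(yaw);d=q-p;w=R.from_matrix(E.T@G).as_rotvec()
        n=int(max(np.ceil(np.linalg.norm(d)*1000/step),np.ceil(np.linalg.norm(w)/.14),1))
        for i in range(n):
            v=E.T@(p+d/n*1-p)*1000;rows.append([jaw,*np.round(v,1).tolist(),*np.round(w/n,3).tolist()])
            p=p+d/n;E=E@R.from_rotvec(w/n).as_matrix()
        
    for i in range(0,len(rows),8):print(json.dumps(rows[i:i+8]))
    return p,E
E
python3 - <<'E'
from plan import *
s=sense();print(s["time_s"])
plan([(.5465,.1685,.235,168,48)],60)
E
```

```text
1.1
[[60, -33.5, 34.3, -1.6, -0.0, -0.0, -0.058], [60, -35.5, 32.2, -1.6, -0.0, -0.0, -0.058], [60, -37.3, 30.1, -1.6, -0.0, -0.0, -0.058], [60, -39.0, 27.9, -1.6, -0.0, -0.0, -0.058], [60, -40.5, 25.6, -1.6, -0.0, -0.0, -0.058], [60, -41.9, 23.2, -1.6, -0.0, -0.0, -0.058], [60, -43.2, 20.7, -1.6, -0.0, -0.0, -0.058], [60, -44.4, 18.2, -1.6, -0.0, -0.0, -0.058]]
[[60, -45.3, 15.6, -1.6, -0.0, -0.0, -0.058], [60, -46.2, 12.9, -1.6, -0.0, -0.0, -0.058], [60, -46.8, 10.2, -1.6, -0.0, -0.0, -0.058], [60, -47.4, 7.5, -1.6, -0.0, -0.0, -0.058], [60, -47.7, 4.7, -1.6, -0.0, -0.0, -0.058], [60, -47.9, 1.9, -1.6, -0.0, -0.0, -0.058], [60, -47.9, -0.8, -1.6, -0.0, -0.0, -0.058], [60, -47.8, -3.6, -1.6, -0.0, -0.0, -0.058]]
[[60, -47.5, -6.4, -1.6, -0.0, -0.0, -0.058]]
```

Emit:
arm_command(motion=[[60,-33.5,34.3,-2,0,0,-0.058],[60,-35.5,32.2,-2,0,0,-0.058],[60,-37.3,30.1,-2,0,0,-0.058],[60,-39,27.9,-2,0,0,-0.058],[60,-40.5,25.6,-2,0,0,-0.058],[60,-41.9,23.2,-2,0,0,-0.058],[60,-43.2,20.7,-2,0,0,-0.058],[60,-44.4,18.2,-2,0,0,-0.058]])

```text
time_s: 1.9
tcp_pos: [0.3786, -0.2271, 0.2251]
ee_rot: [[-0.667, -0.745, 0.001], [-0.745, 0.667, -0.0], [-0.001, -0.001, -1.0]]
wrist_force: [0.0, -0.2, -0.2]
gripper_width: 0.685
gripper_force: 0.0
```

Emit:
arm_command(motion=[[60,-45.3,15.6,-2,0,0,-0.058],[60,-46.2,12.9,-2,0,0,-0.058],[60,-46.8,10.2,-2,0,0,-0.058],[60,-47.4,7.5,-1,0,0,-0.058],[60,-47.7,4.7,-1,0,0,-0.058],[60,-47.9,1.9,-1,0,0,-0.058],[60,-47.9,-0.8,-1,0,0,-0.058],[60,-30,-5,0,0,0,-0.058]])

```text
time_s: 2.7
tcp_pos: [0.5248, 0.1097, 0.2348]
ee_rot: [[-0.261, -0.965, 0.001], [-0.965, 0.261, 0.0], [-0.001, -0.001, -1.0]]
wrist_force: [0.6, -1.0, 0.4]
gripper_width: 0.688
gripper_force: 0.0
```

Emit:
arm_command(motion=[[60,0,0,0,0,0,0],[60,0,0,0,0,0,0],[60,0,0,0,0,0,0]])

```text
time_s: 3.0
tcp_pos: [0.5234, 0.1059, 0.2346]
ee_rot: [[-0.267, -0.964, -0.0], [-0.964, 0.267, -0.0], [0.0, 0.0, -1.0]]
wrist_force: [-0.8, 0.5, -0.8]
gripper_width: 0.687
gripper_force: 0.0
```

Run:
```python
from plan import *
s=sense();print(s["time_s"],s["tcp_pos"],np.round(s["ee_rot"],3).tolist(),np.round(s["joints"],1))
plan([(.5465,.1685,.22,168,40),(.5465,.1685,.1465,168,15)],60)
im={n:capture(n) for n in M}
S=cv2.resize(im["scene"][170:310,150:290],None,fx=4,fy=4,interpolation=2);T=cv2.resize(im["top"][130:270,110:165+30],None,fx=4,fy=4,interpolation=2)
cv2.imwrite("pics/n1.png",np.hstack([S[:,:440],T])[:,:,::-1])
```

```text
3.0 [0.52339663 0.10590495 0.23456947] [[-0.267, -0.964, -0.0], [-0.964, 0.267, -0.0], [0.0, 0.0, -1.0]] [ 28.9  12.1  -9.9  -0.  -68.  -44.3]
[[60, -33.2, -2.8, 7.3, 0.0, -0.0, -0.03], [60, -33.1, -3.8, 7.3, 0.0, -0.0, -0.03], [60, 0.0, 0.0, 14.7, -0.0, -0.0, -0.0], [60, 0.0, 0.0, 14.7, -0.0, -0.0, -0.0], [60, 0.0, 0.0, 14.7, -0.0, -0.0, -0.0], [60, 0.0, 0.0, 14.7, -0.0, -0.0, -0.0], [60, 0.0, 0.0, 14.7, -0.0, -0.0, -0.0]]
```

View pics/n1.png

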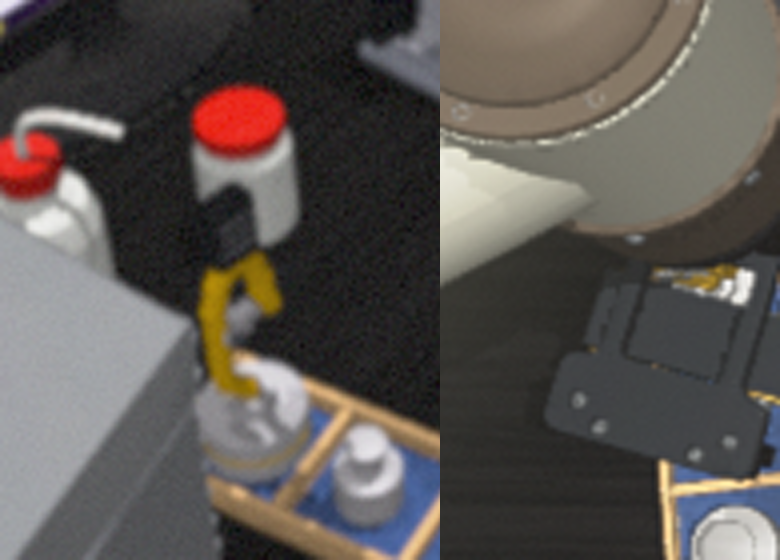

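Run:
```python
from plan import *
s=sense();print(s["time_s"],s["tcp_pos"])
im=capture("scene")[:,:,::-1];b=cv2.imread("pics/scene0.png")
d=np.abs(im.astype(int)-b).max(2)>40;ys,xs=np.nonzero(d);print(d.sum(),xs.min(),xs.max(),ys.min(),ys.max(),proj("scene",s["tcp_pos"]),proj("top",s["tcp_pos"]))
cv2.imwrite("pics/n2.png",im)
```

```text
3.1 [0.52349371 0.10564914 0.23485023]
15726 122 511 0 383 [[235.17430218 176.9424075 ]] [[194.18408098 194.83048503]]
```

View pics/n2.png

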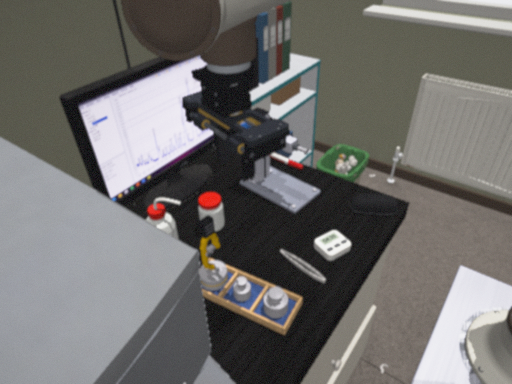

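Emit:
arm_command(motion=[[60,-33,-2.8,5,0,0,-0.03],[60,-33,-3.8,5,0,0,-0.03],[60,0,0,12,0,0,0],[60,0,0,12,0,0,0],[60,0,0,12,0,0,0],[60,0,0,0,0,0,0],[60,0,0,0,0,0,0]])

```text
time_s: 3.85
tcp_pos: [0.5467, 0.168, 0.1886]
ee_rot: [[-0.208, -0.978, -0.0], [-0.978, 0.208, -0.001], [0.001, 0.0, -1.0]]
wrist_force: [0.3, 0.9, 0.3]
gripper_width: 0.69
gripper_force: 0.0
```

Run:
```python
from plan import *
s=sense();print(s["time_s"],s["tcp_pos"],np.round(s["ee_rot"],3).tolist(),s["wrist_force"])
plan([(.5465,.1685,.1465,168,15)],60)
im={n:capture(n) for n in M}
S=cv2.resize(im["scene"][150:290,160:260],None,fx=4,fy=4,interpolation=2);T=cv2.resize(im["top"][130:270,130:220],None,fx=4,fy=4,interpolation=2)
cv2.imwrite("pics/n3.png",np.hstack([S,T])[:,:,::-1])
```

```text
3.85 [0.5467368  0.16802563 0.18857291] [[-0.208, -0.978, -0.0], [-0.978, 0.208, -0.001], [0.001, 0.0, -1.0]] [0.281133   0.93136004 0.29705421]
[[60, -0.1, 0.1, 14.0, 0.0, -0.0, -0.0], [60, -0.1, 0.1, 14.0, 0.0, -0.0, -0.0], [60, -0.1, 0.1, 14.0, 0.0, -0.0, -0.0]]
```

View pics/n3.png

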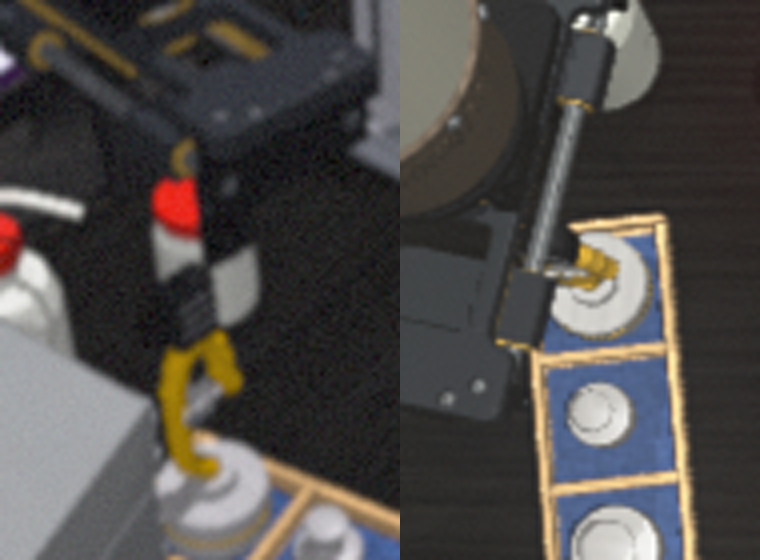

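Emit:
arm_command(motion=[[60,0,0,14,0,0,0],[60,0,0,14,0,0,0],[60,0,0,14,0,0,0],[60,0,0,0,0,0,0],[10,0,0,0,0,0,0],[10,0,0,0,0,0,0],[10,0,0,0,0,0,0],[10,0,0,0,0,0,0]])

```text
time_s: 4.75
tcp_pos: [0.5472, 0.1691, 0.1473]
ee_rot: [[-0.207, -0.978, 0.001], [-0.978, 0.207, 0.001], [-0.001, -0.001, -1.0]]
wrist_force: [0.1, 0.5, -0.1]
gripper_width: 0.41
gripper_force: 0.0
```

Emit:
arm_command(motion=[[10,0,0,0,0,0,0],[10,0,0,0,0,0,0],[10,0,0,0,0,0,0],[10,0,0,0,0,0,0]])

```text
time_s: 5.15
tcp_pos: [0.547, 0.1693, 0.1466]
ee_rot: [[-0.207, -0.978, 0.0], [-0.978, 0.207, 0.001], [-0.001, -0.0, -1.0]]
wrist_force: [-0.6, 1.6, 0.3]
gripper_width: 0.179
gripper_force: 29.9
```

Emit:
arm_command(motion=[[10,0,0,-5,0,0,0],[10,0,0,-10,0,0,0],[10,0,0,-15,0,0,0],[10,0,0,-15,0,0,0],[10,0,0,-15,0,0,0],[10,0,0,-15,0,0,0],[10,0,0,-7,0,0,0],[10,0,0,0,0,0,0]])

```text
time_s: 5.95
tcp_pos: [0.5472, 0.169, 0.2295]
ee_rot: [[-0.208, -0.978, 0.002], [-0.978, 0.208, 0.001], [-0.001, -0.001, -1.0]]
wrist_force: [0.1, -0.3, -5.6]
gripper_width: 0.18
gripper_force: 29.9
```

Run:
```python
from plan import *
s=sense();print(s["time_s"],s["tcp_pos"],np.round(s["ee_rot"],3).tolist(),s["wrist_force"],s["moment"],s["gripper_width"])
plan([(.5524,-.088,.228,173.7,30)],10)
```

```text
5.95 [0.5471605  0.16901946 0.22947861] [[-0.208, -0.978, 0.002], [-0.978, 0.208, 0.001], [-0.001, -0.001, -1.0]] [ 0.13662467 -0.31772522 -5.61908249] [-0.05587486 -0.22612846 -0.0026822 ] 0.1796971186325189
[[10, 27.8, -6.5, 0.1, -0.0, 0.0, -0.011], [10, 27.9, -6.2, 0.1, -0.0, 0.0, -0.011], [10, 28.0, -5.9, 0.1, -0.0, 0.0, -0.011], [10, 28.0, -5.6, 0.1, -0.0, 0.0, -0.011], [10, 28.1, -5.3, 0.1, -0.0, 0.0, -0.011], [10, 28.1, -5.0, 0.2, -0.0, 0.0, -0.011], [10, 28.2, -4.6, 0.2, -0.0, 0.0, -0.011], [10, 28.2, -4.3, 0.2, -0.0, 0.0, -0.011]]
[[10, 28.3, -4.0, 0.2, -0.0, 0.0, -0.011]]
```

Emit:
arm_command(motion=[[10,14,-3,0,0,0,-0.011],[10,28,-6.4,0,0,0,-0.011],[10,28,-6,0,0,0,-0.011],[10,28,-5.7,0,0,0,-0.011],[10,28,-5.4,0,0,0,-0.011],[10,28,-5.1,0,0,0,-0.011],[10,28,-4.8,0,0,0,-0.011],[10,28,-4.5,0,0,0,-0.011]])

```text
time_s: 6.75
tcp_pos: [0.5511, -0.0462, 0.2273]
ee_rot: [[-0.12, -0.993, -0.003], [-0.993, 0.12, 0.0], [0.0, 0.003, -1.0]]
wrist_force: [0.6, -0.6, -6.1]
gripper_width: 0.18
gripper_force: 30.0
```

Emit:
arm_command(motion=[[10,28,-4.2,0.5,0,0,-0.011],[10,14,-2,0.5,0,0,0],[10,0,0,0,0,0,0],[10,0,0,0,0,0,0],[10,0,0,0,0,0,0]])

```text
time_s: 7.25
tcp_pos: [0.5532, -0.0866, 0.2272]
ee_rot: [[-0.109, -0.994, -0.001], [-0.994, 0.109, 0.0], [-0.0, 0.001, -1.0]]
wrist_force: [-0.2, 1.0, -4.6]
gripper_width: 0.179
gripper_force: 30.0
```

```bash
cat > look.py <<'E'
from plan import *
def fit(tag,pic=True):
    s=sense();E=np.array(s["ee_rot"]);p=np.array(s["tcp_pos"])
    a0=np.degrees(np.arctan2(E[1,1],E[0,1]))-90;zb=p[2]+.011-.151
    print(s["time_s"],p.round(4),"yaw",a0.round(1),"F",np.round(s["wrist_force"],1),"M",np.round(s["moment"],3))
    ims={n:capture(n)[:,:,::-1].copy() for n in M};Y={}
    for n in M:
        u,v=proj(n,p+[0,0,-.05])[0];w=np.zeros((384*F,512*F),np.uint8)
        cv2.circle(w,(int(u*F),int(v*F)),50*F,255,-1);Y[n]=yellow(ims[n])&w;print(n,(Y[n]>0).sum())
    def cost(q):
        c=0
        for n in M:
            if (Y[n]>0).sum()<400: continue
            h,_=masks(n,q[0]/1000,q[1]/1000,np.radians(a0),zb+q[2]/1000)
            if n=="top": continue
            c+=1-((h&Y[n])>0).sum()/((h|Y[n])>0).sum()
        return c
    for n in M:
        h,_=masks(n,p[0],p[1],np.radians(a0),zb)
        c=lambda m:np.array([cv2.moments(m,True)["m10"],cv2.moments(m,True)["m01"]])/max(1,cv2.moments(m,True)["m00"])/F
        print(n,"obs-model centroid px",(c(Y[n])-c(h)).round(2))
    out=[]
    for n in M:
        big=cv2.resize(ims[n],None,fx=F,fy=F,interpolation=2)
        for k,col in zip(masks(n,p[0],p[1],np.radians(a0),zb),((0,0,255),(0,255,0))): cv2.drawContours(big,cv2.findContours(k,0,2)[0],-1,col,1)
        u,v=proj(n,p+[0,0,-.07])[0].astype(int);out.append(big[(v-70)*F:(v+60)*F,(u-48)*F:(u+48)*F])
    cv2.imwrite(f"pics/{tag}.png",np.hstack(out))
E
python3 -c "
from look import *
fit('n4')"
```

```text
7.25 [ 0.5532 -0.0866  0.2272] yaw 83.7 F [-0.2  1.  -4.6] M [0.146 0.085 0.01 ]
scene 4020
top 77
scene obs-model centroid px [-0.02 -1.46]
top obs-model centroid px [12.33  5.29]
```

View pics/n4.png

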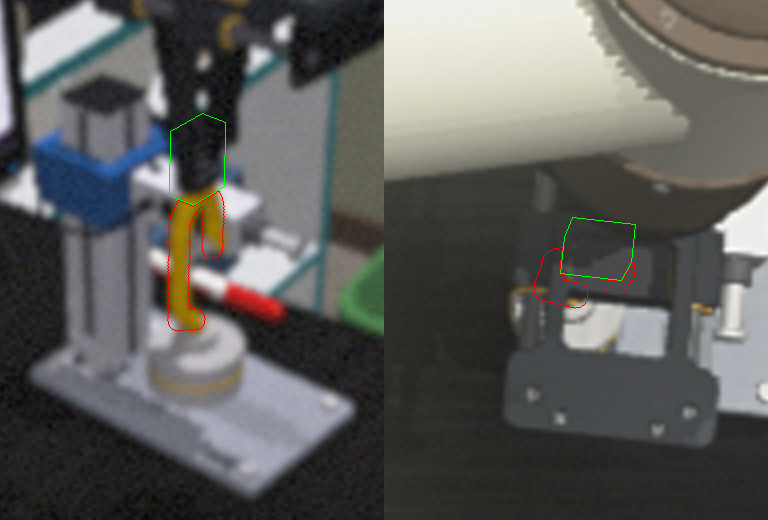

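Emit:
arm_command(motion=[[10,8,0,0,0,0,0],[10,12,0,0,0,0,0],[10,12,0.5,0,0,0,0],[10,10,0,0,0,0,0],[10,8,0,0,0,0,0],[10,6,0,0,0,0,0],[10,4,0,0,0,0,0],[10,0,0,0,0,0,0]])

```text
time_s: 8.15
tcp_pos: [0.5461, -0.1476, 0.2275]
ee_rot: [[-0.11, -0.994, -0.0], [-0.994, 0.11, -0.0], [0.0, 0.0, -1.0]]
wrist_force: [-0.5, 0.2, -6.8]
gripper_width: 0.176
gripper_force: 30.0
```

Emit:
arm_command(motion=[[10,4,0,0,0,0,0],[10,4,0,0,0,0,0],[10,4,0,0,0,0,0],[10,0,0,0,0,0,0],[10,0,0,0,0,0,0]])

```text
time_s: 8.65
tcp_pos: [0.5449, -0.159, 0.2275]
ee_rot: [[-0.11, -0.994, -0.0], [-0.994, 0.11, 0.0], [-0.0, 0.0, -1.0]]
wrist_force: [-0.3, -0.3, -6.1]
gripper_width: 0.177
gripper_force: 30.0
```

```bash
python3 -c "
from look import *
fit('n5')"
```

```text
8.65 [ 0.5449 -0.159   0.2275] yaw 83.7 F [-0.3 -0.3 -6.1] M [-0.115  0.092 -0.025]
scene 3168
top 258
scene obs-model centroid px [ 1.54 -1.48]
top obs-model centroid px [1.8  1.24]
```

View pics/n5.png

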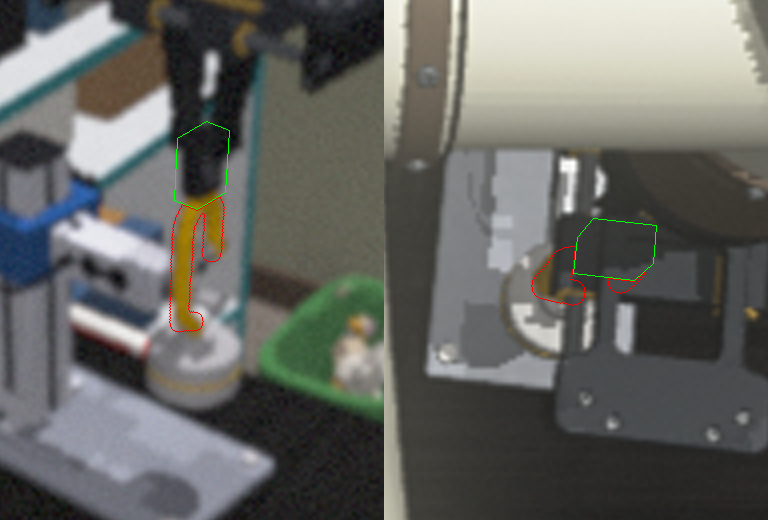

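```bash
cat > tilt.py <<'E'
from plan import *
def tilt():
    s=sense();E=np.array(s["ee_rot"]);p=np.array(s["tcp_pos"]);a=np.arctan2(E[1,1],E[0,1])-np.pi/2
    print(s["time_s"],p.round(4),"F",np.round(s["wrist_force"],1),"M",np.round(s["moment"],3))
    g=p+[0,0,.011];n="scene";im=capture(n)[:,:,::-1].copy()
    w=np.zeros((384*F,512*F),np.uint8);u,v=proj(n,p+[0,0,-.05])[0];cv2.circle(w,(int(u*F),int(v*F)),40*F,255,-1);Y=yellow(im)&w
    m=M[n]
    def mask(t,dx,dz):
        Q=(H-[0,0,.151])@R.from_euler("y",t).as_matrix().T+[dx,0,dz]   # + tilt: bottom swings to -x of weight
        P=Q@Rz(a).T+g;h=np.zeros_like(Y);d=P@np.array(m["R"]).T+np.array(m["t"])
        for (u,v),z in zip(proj(n,P),d[:,2]): cv2.circle(h,(int((u+.5)*F),int((v+.5)*F)),int(round(m["fx"]*.006/z*F)),255,-1)
        k=np.zeros_like(Y);cv2.fillConvexPoly(k,cv2.convexHull(((proj(n,((B-[0,0,.151])@R.from_euler("y",t).as_matrix().T+[dx,0,dz])@Rz(a).T+g)+.5)*F).astype(np.int32)),255);h[k>0]=0
        return h
    c=lambda q:1-((h:=mask(np.radians(q[0]),q[1]/1000,q[2]/1000))&Y>0).sum()/((h|Y)>0).sum()
    r=minimize(c,[0,0,0],method="Nelder-Mead",options=dict(initial_simplex=[[0,0,0],[5,0,0],[0,4,0],[0,0,4]]));print("tilt deg,dx,dz mm",r.x.round(2),r.fun.round(3),"untilted",round(c([0,0,0]),3),"tilt only",[(t,round(c([t,0,0]),3)) for t in(-4,-2,2,4,6)])
    return r.x
if __name__=="__main__": tilt();tilt()
E
python3 tilt.py
```

```text
8.75 [ 0.5449 -0.1589  0.2275] F [-0.5  0.4 -5.4] M [ 0.029  0.081 -0.054]
tilt deg,dx,dz mm [-1.17 -2.29  3.87] 0.327 untilted 0.37 tilt only [(-4, np.float64(0.545)), (-2, np.float64(0.433)), (2, np.float64(0.374)), (4, np.float64(0.418)), (6, np.float64(0.503))]
8.8 [ 0.5449 -0.1588  0.2275] F [-0.2 -0.1 -5.5] M [-0.015  0.084 -0.003]
tilt deg,dx,dz mm [-0.43 -1.85  3.93] 0.338 untilted 0.376 tilt only [(-4, np.float64(0.557)), (-2, np.float64(0.445)), (2, np.float64(0.376)), (4, np.float64(0.398)), (6, np.float64(0.497))]
```

Emit:
arm_command(motion=[[10,1,0,0,0,0,0],[10,1,0,0,0,0,0],[10,0,0,0,0,0,0]])

```text
time_s: 9.15
tcp_pos: [0.5447, -0.1611, 0.2276]
ee_rot: [[-0.11, -0.994, -0.0], [-0.994, 0.11, -0.0], [0.0, 0.0, -1.0]]
wrist_force: [0.1, -0.3, -5.7]
gripper_width: 0.18
gripper_force: 30.0
```

Emit:
arm_command(motion=[[10,1,0,0,0,0,0],[10,1,0,0,0,0,0],[10,0,0,0,0,0,0]])

```text
time_s: 9.45
tcp_pos: [0.5445, -0.1628, 0.2275]
ee_rot: [[-0.11, -0.994, 0.0], [-0.994, 0.11, 0.0], [-0.0, -0.0, -1.0]]
wrist_force: [0.0, 1.2, -5.7]
gripper_width: 0.181
gripper_force: 30.0
```

Emit:
arm_command(motion=[[10,1,0,0,0,0,0],[10,0,0,0,0,0,0]])

```text
time_s: 9.65
tcp_pos: [0.5444, -0.1636, 0.2274]
ee_rot: [[-0.11, -0.994, 0.0], [-0.994, 0.11, 0.001], [-0.001, -0.0, -1.0]]
wrist_force: [-0.4, 2.6, -4.9]
gripper_width: 0.181
gripper_force: 30.0
```

Emit:
arm_command(motion=[[10,1,0,0,0,0,0],[10,0,0,0,0,0,0]])

```text
time_s: 9.85
tcp_pos: [0.5443, -0.1646, 0.2274]
ee_rot: [[-0.11, -0.994, 0.0], [-0.994, 0.11, 0.001], [-0.001, 0.0, -1.0]]
wrist_force: [-0.1, 2.8, -5.8]
gripper_width: 0.18
gripper_force: 30.0
```

Emit:
arm_command(motion=[[10,-2.5,0,0,0,0,0],[10,-2.1,0,0,0,0,0],[10,0,0,3,0,0,0],[10,0,0,4,0,0,0],[10,0,0,4,0,0,0],[10,0,0,3,0,0,0],[10,0,0,2,0,0,0],[10,0,0,0,0,0,0]])

```text
time_s: 10.65
tcp_pos: [0.5445, -0.1604, 0.2111]
ee_rot: [[-0.11, -0.994, -0.001], [-0.994, 0.11, 0.0], [0.0, 0.001, -1.0]]
wrist_force: [-0.2, 0.7, -5.8]
gripper_width: 0.177
gripper_force: 30.0
```

Emit:
arm_command(motion=[[10,0,0,2,0,0,0],[10,0,0,2,0,0,0],[10,0,0,0,0,0,0]])

```text
time_s: 10.95
tcp_pos: [0.5445, -0.1603, 0.2072]
ee_rot: [[-0.11, -0.994, -0.001], [-0.994, 0.11, 0.0], [-0.0, 0.001, -1.0]]
wrist_force: [0.5, -0.1, -5.6]
gripper_width: 0.176
gripper_force: 30.0
```

Emit:
arm_command(motion=[[10,0,0,1.5,0,0,0],[10,0,0,1.5,0,0,0],[10,0,0,0,0,0,0]])

```text
time_s: 11.25
tcp_pos: [0.5448, -0.1604, 0.2044]
ee_rot: [[-0.11, -0.994, -0.0], [-0.994, 0.11, -0.0], [0.0, 0.0, -1.0]]
wrist_force: [-0.2, 0.0, -6.0]
gripper_width: 0.179
gripper_force: 30.0
```

Emit:
arm_command(motion=[[10,0,0,1.5,0,0,0],[10,0,0,1.5,0,0,0],[10,0,0,0,0,0,0]])

```text
time_s: 11.55
tcp_pos: [0.545, -0.1604, 0.2023]
ee_rot: [[-0.11, -0.994, 0.001], [-0.994, 0.11, -0.0], [0.0, -0.001, -1.0]]
wrist_force: [0.2, 0.4, -1.1]
gripper_width: 0.181
gripper_force: 30.0
```

Emit:
arm_command(motion=[[10,0,0,1.5,0,0,0],[10,0,0,0,0,0,0]])

```text
time_s: 11.75
tcp_pos: [0.545, -0.1606, 0.2007]
ee_rot: [[-0.11, -0.994, 0.001], [-0.994, 0.11, -0.001], [0.0, -0.001, -1.0]]
wrist_force: [-1.2, 0.7, 1.5]
gripper_width: 0.181
gripper_force: 30.0
```

Emit:
arm_command(motion=[[10,0,0,1.5,0,0,0],[10,0,0,0,0,0,0]])

```text
time_s: 11.95
tcp_pos: [0.5452, -0.1605, 0.1992]
ee_rot: [[-0.11, -0.994, 0.001], [-0.994, 0.11, -0.0], [0.0, -0.002, -1.0]]
wrist_force: [-1.5, -0.1, 3.7]
gripper_width: 0.181
gripper_force: 30.0
```

Emit:
arm_command(motion=[[10,0,0,1.5,0,0,0],[10,0,0,0,0,0,0]])

```text
time_s: 12.15
tcp_pos: [0.5455, -0.1602, 0.1975]
ee_rot: [[-0.11, -0.994, 0.002], [-0.994, 0.11, 0.0], [-0.0, -0.002, -1.0]]
wrist_force: [-1.2, 1.4, 3.5]
gripper_width: 0.183
gripper_force: 30.0
```

Emit:
arm_command(motion=[[10,0,0,1.5,0,0,0],[10,0,0,0,0,0,0]])

```text
time_s: 12.35
tcp_pos: [0.5456, -0.16, 0.1957]
ee_rot: [[-0.11, -0.994, 0.002], [-0.994, 0.11, 0.001], [-0.001, -0.002, -1.0]]
wrist_force: [0.1, 3.5, 2.7]
gripper_width: 0.182
gripper_force: 30.0
```

Emit:
arm_command(motion=[[10,-1,0,0.5,0,0,0],[10,0,0,0.5,0,0,0]])

```text
time_s: 12.55
tcp_pos: [0.5455, -0.1591, 0.1945]
ee_rot: [[-0.11, -0.994, 0.001], [-0.994, 0.11, 0.0], [-0.0, -0.001, -1.0]]
wrist_force: [1.8, 1.6, 3.2]
gripper_width: 0.178
gripper_force: 30.0
```

Emit:
arm_command(motion=[[10,0,0,1.5,0,0,0],[10,0,0,0,0,0,0]])

```text
time_s: 12.75
tcp_pos: [0.5452, -0.159, 0.1926]
ee_rot: [[-0.11, -0.994, 0.001], [-0.994, 0.11, 0.001], [-0.001, -0.001, -1.0]]
wrist_force: [2.0, 2.7, 2.6]
gripper_width: 0.18
gripper_force: 30.0
```

Emit:
arm_command(motion=[[10,0,0,1.5,0,0,0],[10,0,0,0,0,0,0]])

```text
time_s: 12.95
tcp_pos: [0.545, -0.159, 0.191]
ee_rot: [[-0.11, -0.994, 0.0], [-0.994, 0.11, 0.001], [-0.001, 0.0, -1.0]]
wrist_force: [1.9, 4.1, 0.8]
gripper_width: 0.182
gripper_force: 30.0
```

Emit:
arm_command(motion=[[10,-0.7,0,1,0,0,0],[10,0,0,0,0,0,0]])

```text
time_s: 13.15
tcp_pos: [0.5448, -0.1584, 0.1901]
ee_rot: [[-0.11, -0.994, -0.0], [-0.994, 0.11, 0.0], [-0.0, 0.0, -1.0]]
wrist_force: [1.6, 3.6, 0.8]
gripper_width: 0.181
gripper_force: 30.0
```

Emit:
arm_command(motion=[[10,0,0,1.5,0,0,0],[10,0,0,0,0,0,0]])

```text
time_s: 13.35
tcp_pos: [0.5446, -0.1585, 0.1885]
ee_rot: [[-0.11, -0.994, -0.001], [-0.994, 0.11, 0.0], [-0.0, 0.001, -1.0]]
wrist_force: [0.5, 4.3, -0.0]
gripper_width: 0.18
gripper_force: 30.0
```

Emit:
arm_command(motion=[[10,0,0,1.5,0,0,0],[10,0,0,0,0,0,0]])

```text
time_s: 13.55
tcp_pos: [0.5446, -0.1585, 0.187]
ee_rot: [[-0.11, -0.994, -0.001], [-0.994, 0.11, 0.001], [-0.0, 0.001, -1.0]]
wrist_force: [1.0, 4.5, -0.6]
gripper_width: 0.184
gripper_force: 30.0
```

Emit:
arm_command(motion=[[10,-0.5,0,1.5,0,0,0],[10,0,0,1.5,0,0,0],[10,0,0,0,0,0,0]])

```text
time_s: 13.85
tcp_pos: [0.5446, -0.158, 0.1839]
ee_rot: [[-0.11, -0.994, -0.001], [-0.994, 0.11, 0.0], [-0.0, 0.001, -1.0]]
wrist_force: [0.8, 4.6, -0.8]
gripper_width: 0.179
gripper_force: 30.0
```

Emit:
arm_command(motion=[[10,0,0,1.5,0,0,0],[10,0,0,1,0,0,0],[10,0,0,0,0,0,0]])

```text
time_s: 14.15
tcp_pos: [0.5446, -0.1579, 0.1812]
ee_rot: [[-0.11, -0.994, -0.001], [-0.994, 0.11, 0.001], [-0.001, 0.001, -1.0]]
wrist_force: [0.3, 5.0, -3.1]
gripper_width: 0.176
gripper_force: 30.0
```

Emit:
arm_command(motion=[[10,0,0,1,0,0,0],[10,0,0,0,0,0,0]])

```text
time_s: 14.35
tcp_pos: [0.5446, -0.158, 0.1804]
ee_rot: [[-0.11, -0.994, -0.001], [-0.994, 0.11, 0.0], [-0.0, 0.001, -1.0]]
wrist_force: [1.7, 4.2, -3.1]
gripper_width: 0.179
gripper_force: 30.0
```

Emit:
arm_command(motion=[[10,0,0,1,0,0,0],[10,0,0,0,0,0,0]])

```text
time_s: 14.55
tcp_pos: [0.5447, -0.1582, 0.1797]
ee_rot: [[-0.11, -0.994, -0.001], [-0.994, 0.11, 0.0], [-0.0, 0.001, -1.0]]
wrist_force: [0.3, 4.8, -3.3]
gripper_width: 0.181
gripper_force: 30.0
```

Emit:
arm_command(motion=[[10,0,0,1,0,0,0],[10,0,0,0,0,0,0]])

```text
time_s: 14.75
tcp_pos: [0.5448, -0.1583, 0.1788]
ee_rot: [[-0.11, -0.994, -0.0], [-0.994, 0.11, -0.0], [0.0, 0.0, -1.0]]
wrist_force: [0.5, 3.7, -3.8]
gripper_width: 0.181
gripper_force: 30.0
```

Emit:
arm_command(motion=[[10,0,0,1,0,0,0],[10,0,0,0,0,0,0]])

```text
time_s: 14.95
tcp_pos: [0.5449, -0.1584, 0.1779]
ee_rot: [[-0.11, -0.994, -0.0], [-0.994, 0.11, -0.0], [0.0, 0.0, -1.0]]
wrist_force: [0.4, 1.9, -3.5]
gripper_width: 0.182
gripper_force: 30.0
```

Emit:
arm_command(motion=[[10,0,0,1,0,0,0],[10,0,0,0,0,0,0]])

```text
time_s: 15.15
tcp_pos: [0.5449, -0.1584, 0.1767]
ee_rot: [[-0.11, -0.994, -0.0], [-0.994, 0.11, -0.0], [0.0, 0.0, -1.0]]
wrist_force: [-0.0, 2.4, -4.9]
gripper_width: 0.182
gripper_force: 30.0
```

Emit:
arm_command(motion=[[10,0,0,1,0,0,0],[10,0,0,0,0,0,0]])

```text
time_s: 15.35
tcp_pos: [0.5444, -0.1587, 0.1755]
ee_rot: [[-0.11, -0.994, -0.002], [-0.994, 0.11, -0.001], [0.001, 0.002, -1.0]]
wrist_force: [-0.4, -0.4, -5.9]
gripper_width: 0.181
gripper_force: 30.0
```

Emit:
arm_command(motion=[[10,0,0,0.7,0,0,0],[10,0,0,0,0,0,0]])

```text
time_s: 15.55
tcp_pos: [0.5444, -0.1586, 0.1748]
ee_rot: [[-0.11, -0.994, -0.002], [-0.994, 0.11, -0.0], [0.001, 0.002, -1.0]]
wrist_force: [-0.4, -0.4, -6.2]
gripper_width: 0.175
gripper_force: 30.0
```

Emit:
arm_command(motion=[[10,0,0,0.7,0,0,0],[10,0,0,0,0,0,0]])

```text
time_s: 15.75
tcp_pos: [0.5447, -0.1586, 0.1746]
ee_rot: [[-0.11, -0.994, -0.001], [-0.994, 0.11, -0.001], [0.001, 0.001, -1.0]]
wrist_force: [-0.1, -1.1, -4.3]
gripper_width: 0.181
gripper_force: 30.0
```

Emit:
arm_command(motion=[[10,0,0,-3,0,0,0],[10,0,0,-4,0,0,0],[10,0,0,-3,0,0,0],[10,0,0,0,0,0,0],[10,0,0,0,0,0,0]])

```text
time_s: 16.25
tcp_pos: [0.5451, -0.158, 0.1848]
ee_rot: [[-0.11, -0.994, 0.0], [-0.994, 0.11, 0.0], [-0.0, -0.0, -1.0]]
wrist_force: [-0.1, -0.4, -5.1]
gripper_width: 0.181
gripper_force: 30.0
```

Emit:
arm_command(motion=[[10,0,0,4,0,0,0],[10,0,0,4,0,0,0],[10,0,0,2,0,0,0],[10,0,0,0.5,0,0,0],[10,0,0,0,0,0,0],[10,0,0,0,0,0,0]])

```text
time_s: 16.85
tcp_pos: [0.5448, -0.1585, 0.1744]
ee_rot: [[-0.11, -0.994, -0.0], [-0.994, 0.11, -0.001], [0.001, 0.0, -1.0]]
wrist_force: [-1.4, -2.5, -2.6]
gripper_width: 0.179
gripper_force: 30.0
```

Emit:
arm_command(motion=[[10,0,0,0.4,0,0,0],[10,0,0,0,0,0,0]])

```text
time_s: 17.05
tcp_pos: [0.5449, -0.1585, 0.1743]
ee_rot: [[-0.11, -0.994, -0.0], [-0.994, 0.11, -0.001], [0.001, 0.0, -1.0]]
wrist_force: [-1.9, -2.5, -0.4]
gripper_width: 0.178
gripper_force: 30.0
```

Emit:
arm_command(motion=[[10,0.7,0,0,0,0,0],[10,0,0,0,0,0,0],[10,0,0,0,0,0,0]])

```text
time_s: 17.35
tcp_pos: [0.5449, -0.1588, 0.1742]
ee_rot: [[-0.11, -0.994, 0.0], [-0.994, 0.11, -0.0], [0.0, -0.0, -1.0]]
wrist_force: [-2.1, -0.8, 2.7]
gripper_width: 0.18
gripper_force: 30.0
```

Emit:
arm_command(motion=[[10,0,0,-0.2,0,0,0],[18,0,0,0,0,0,0],[22,0,0,0,0,0,0],[30,0,0,0,0,0,0],[44,0,0,0,0,0,0],[44,0,0,0,0,0,0],[44,0,0,0,0,0,0]])

```text
time_s: 18.05
tcp_pos: [0.5451, -0.1588, 0.1739]
ee_rot: [[-0.11, -0.994, 0.0], [-0.994, 0.11, 0.0], [-0.0, -0.0, -1.0]]
wrist_force: [0.4, -0.5, -0.0]
gripper_width: 0.476
gripper_force: 0.0
```

```bash
python3 tilt.py; python3 -c "
from station import *;s=sense();print(s['gripper_width'],s['wrist_force'])"
```

```text
18.05 [ 0.5451 -0.1588  0.1739] F [ 0.4 -0.5 -0. ] M [ 0.086  0.068 -0.048]
tilt deg,dx,dz mm [-0.2  -1.08  4.67] 0.401 untilted 0.473 tilt only [(-4, np.float64(0.647)), (-2, np.float64(0.552)), (2, np.float64(0.473)), (4, np.float64(0.512)), (6, np.float64(0.586))]
18.1 [ 0.545  -0.1588  0.1739] F [-0.   0.6 -0.5] M [-0.012  0.103 -0.044]
tilt deg,dx,dz mm [ 0.4  -1.35  4.13] 0.415 untilted 0.486 tilt only [(-4, np.float64(0.663)), (-2, np.float64(0.566)), (2, np.float64(0.478)), (4, np.float64(0.515)), (6, np.float64(0.573))]
0.49674070524282354 [-0.0840848  -0.14811457  0.63386344]
```

Weight hangs, upright and still. Withdraw straight up, let it settle, and check.

Emit:
arm_command(motion=[[44,0,0,-6,0,0,0],[44,0,0,-12,0,0,0],[44,0,0,-20,0,0,0],[44,0,0,-25,0,0,0],[44,0,0,-25,0,0,0],[44,0,0,-20,0,0,0],[44,0,0,-10,0,0,0],[44,0,0,0,0,0,0]])

```text
time_s: 18.95
tcp_pos: [0.5456, -0.159, 0.2941]
ee_rot: [[-0.11, -0.994, 0.004], [-0.994, 0.11, -0.0], [-0.0, -0.004, -1.0]]
wrist_force: [0.9, 1.0, -0.3]
gripper_width: 0.51
gripper_force: 0.0
```

Emit:
arm_command(motion=[[44,0,0,0,0,0,0],[44,0,0,0,0,0,0],[44,0,0,0,0,0,0],[44,0,0,0,0,0,0],[44,0,0,0,0,0,0],[44,0,0,0,0,0,0],[44,0,0,0,0,0,0],[44,0,0,0,0,0,0]])

```text
time_s: 19.75
tcp_pos: [0.5449, -0.1589, 0.292]
ee_rot: [[-0.11, -0.994, 0.0], [-0.994, 0.11, -0.0], [0.0, -0.0, -1.0]]
wrist_force: [-0.8, 0.7, 0.5]
gripper_width: 0.504
gripper_force: 0.0
```

Run:
```python
from h import *
s=sense();print(s["time_s"],s["tcp_pos"],s["wrist_force"])
c=[]
for i in range(5):
    im=capture("scene")[:,:,::-1].copy();w=np.zeros((384*F,512*F),np.uint8);u,v=proj("scene",[.545,-.159,.12])[0];cv2.circle(w,(int(u*F),int(v*F)),40*F,255,-1)
    m=cv2.moments(yellow(im)&w,True);c.append([m["m10"]/m["m00"]/F,m["m01"]/m["m00"]/F])
print(np.round(c,2).tolist())
print([(t,find_in(t,"scene")[:1]) for t in("check_weight","latch")],proj("scene",[.545,-.159,.11]))
```

```text
19.75 [ 0.54493172 -0.15885442  0.29197342] [-0.80022718  0.67914382  0.47591046]
[[298.28, 159.86], [298.29, 159.83], [298.27, 159.89], [298.28, 159.9], [298.28, 159.91]]
[('check_weight', [{'location': [175.4, 297.6], 'p': 0.6}]), ('latch', [])] [[299.42689499 162.87454713]]
```

The weight is still and in place; handing in.

```bash
python3 -c "
from station import *
print(finish_job())"
```

```text
the job is handed in; nothing more can be done
None
```

The check weight hangs freely and still on the load cell's pin and the job is handed in at about 20 s; by feel (not seen) the latch snapped shut before release, and the highest load I read on the cell was about 9 N.

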